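# Slide the loaded shelf into the drying oven and shut its door on the catch

### The job

The drying oven is loaded. Slide its pulled-out shelf fully home without tipping anything on it, then push the oven door shut, without slamming it, until its roller catch snaps in and holds it closed. Leave the other things on the bench where they stand.

Things in the scene. Friction and masses are not known exactly. Their poses are not given: they have to be found in the camera images.
- oven: Cream bench drying oven, fixed, 340 mm wide, 330 deep, 320 high. Origin on the bench under the middle of its front face; the front looks along its -x (+x goes into the oven), y along the front, z up. Front opening: y -120 to 120 mm, 85 to 285 mm above the bench. Door hinged on the -y side, roller catch in the front frame on the +y side.
- shelf (a joint): How far the shelf is pulled out along the oven's -x, m: 0 = fully home against its stop, up to 0.14 out. Slides level on runners with about 2 N of friction and stays where it is left.
- shelf_lip (a point): Middle of the top edge of the shelf's turned-up front lip, on its outer face; axes as the oven's. Steel tray 232 mm wide (y), 235 deep; the lip is 4 mm thick, runs the full width and from this point down 26 mm. The load stands on the tray 22 mm below this point, 150 mm above the bench. Fully home, the lip's outer face is 6 mm inside the plane of the oven's front face.
- door (a joint): Opening angle of the door, rad: 0 = shut and seated, up to 1.9 open. Light hinge friction, it stays where it is left. The catch resists from about 0.04 rad, with up to about 10 N at point door_push; below about 0.014 rad it pulls the door in and holds it; short of that the door stays ajar. The door strikes a shelf that is still out.
- door_hinge (a point): Point on the door's upright hinge axis, level with the door's top edge (310 mm above the bench). Turns with the door: y runs along the door from hinge to free edge, x from its outer to its inner face, z up. The leaf is 36 mm thick (outer face x = -18 mm, inner +18), 75 to 310 mm above the bench, free edge at y = 328 mm.
- door_push (a point): Point on the door's outer face, on the frame above its window: 255 mm from the hinge axis along the door, 20 mm below the top edge (290 mm above the bench); axes as point door_hinge. The black upright bar handle is 45 mm nearer the free edge, stands 40 mm off the face and spans 119 to 251 mm above the bench, below this point.
- bottle_a: Low glass weighing bottle with a knobbed glass lid (one closed piece), 45 mm diameter, 65 mm high, on the shelf; origin at the middle of its underside, z up.
- bottle_b: A second weighing bottle like bottle_a, on the shelf.
- crucible: White porcelain crucible with its lid (one piece), 47 mm diameter at the top, 26 mm at the foot, 47 mm high, on the shelf; origin at the middle of its underside, z up.
- reagent: Amber glass reagent bottle with black cap, 64 mm diameter, 155 mm high, standing on the bench; origin at the middle of its underside. Bystander.
- jar: Low white jar with red lid, 60 mm diameter, 60 mm high, standing on the bench in front of the oven (the door's lower edge passes above it); origin at the middle of its underside. Bystander.
- beaker: Low empty glass beaker, 48 mm diameter, 58 mm high, standing on the bench in front of the oven (the door's lower edge passes above it); origin at the middle of its underside. Bystander.
Mind the look-alikes: they are no part of the job. Leave any blue or turquoise look-alike of the bottle_a alone.

How it is judged:
On the way, in this order (a step that is already met when the one before it is completed fails the run):
1. the shelf is slid fully home while the door still stands open (value of joint shelf below 0.006 m and value of joint door above 0.6 rad), for 0.2 s.
2. the door is pushed shut until it is seated on its catch (value of joint door below 0.012 rad), for 0.2 s.
At the end, for the whole second after the job is handed in: Door shut and seated on its catch (within 0.012 rad), shelf fully home (within 8 mm), and both weighing bottles and the crucible standing upright (within 0.2 rad) on the shelf inside the oven (value of joint door below 0.012 rad and value of joint shelf below 0.008 m and angle between each of bottle_a, bottle_b, crucible's own z axis and vertical below 0.2 rad and x of each of bottle_a, bottle_b, crucible in the frame of oven above 0.02 m and z of each of bottle_a, bottle_b, crucible in the frame of oven above 0.14 m); the robot touches nothing.
It fails at once if a weighing bottle or the crucible is tipped over (angle between any of bottle_a, bottle_b, crucible's own z axis and vertical above 0.6 rad).
It fails at once if the door is slammed (faster than 3 rad/s) (velocity of joint door below -3 rad/s).
It fails at once if the reagent bottle, jar or beaker is moved more than 30 mm or knocked over (distance of any of reagent, jar, beaker from where it was at the start of the episode above 0.03 m or angle between any of reagent, jar, beaker's own z axis and vertical above 0.5 rad).
It also fails if it takes over 58 s, if anything falls off the work surface, if the arm or the gripper's body presses on something with over 40 N, if the wrist force passes 120 N, or if a joint passes its speed limit or range.

### The arm

A 6-joint arm with a two-finger parallel gripper is mounted at the origin on the work surface. World frame = base frame: x ahead of the robot, y to its left, z up, the work surface at z = 0. Lengths are in m, angles in rad, forces in N, time in s.
With the tool pointing down it reaches from about 0.35 to 0.875 m from the base axis. Payload 15.5 kg.
Tool frame: the origin (TCP) lies at the very end of the fingers, on their centre line; the grasp point (between the pads) lies 19 mm behind it; z points along the fingers, y is the line along which they close (so a half turn about z gives the same grasp; the last joint's range is limited). The gripper opens to 85 mm and grips with 20 to 120 N. Pads are 22 mm wide; open, the fingers measure 114 mm over their backs; the gripper's body (76 mm by 85 mm) begins 54 mm behind the grasp point. The pads swing forward as they close: fully open they stand 13 mm farther back than shut.
Start: joints at [1.121, 0.494, 1.345, -0, 1.302, -0.096], TCP at [0.217, 0.586, 0.231] pointing down, gripper open.
Joint ranges: [-2.91, 2.91], [-0.82, 2.16], [0.22, 2.67], [-1.22, 4.37], [0.12, 2.79], [-3.08, 3.08]. Speed limits (rad/s): [1.89, 1.89, 2.57, 3.01, 3.01, 3.01].

### API

Orientations are given as [roll, pitch, yaw] about the fixed x, y, z axes, in that order (R = Rz(yaw) Ry(pitch) Rx(roll)).
In Python, from bench import arm gives the robot as it stands.
- The arm moves only by the tool jog_arm, never from a script. Its argument "commands" is text: rows parted by semicolons, each of 6 numbers parted by spaces: the shift along the tool's x, y, z as a fraction of full scale, then the turn, a rotation vector about the tool's x, y, z as a fraction of full scale. A call has 1 to 12 rows; each row shifts and turns the commanded pose from where the row before left it, along the tool's axes as they then stand; what a row does not reach is not made up. Full scale, the value 1, is 200 mm for a shift and 5 degrees for a turn. A row lasts 1/10 s, in which the tool goes at most 50 mm and 8.59 degrees, less where a joint would pass 70% of its speed; a pose out of reach is approached as far as the arm can. A call with a number of a shift or a turn outside -1 to 1 is refused whole. A call with a gripper value outside its range is refused whole. "claw" is the closure, from 0 (fully open) to 1 (shut), set as the call begins (left out, the last holds). The fingers move at their own pace and stop on an object; the grip force is fixed at half the most. Time passes only in rows, so rows that do not move let the fingers close. It gives the time, the measured TCP pose, the force, the opening and the grip force at its end, in the units of the state.
- arm.get_state(): the state, without advancing time (a new reading comes with each control period).
- arm.capture(name): name is "side" or "top"; returns a dict with "frame" (400x640x3 uint8, red, green, blue), "fx", "fy", "cx", "cy" (pixels), "dist_coeffs" ([k1, k2, p1, p2, k3] as OpenCV has them; the pictures are not rectified), "R" (3x3) and "t" (3): a world point X has camera coordinates R X + t. Camera axes: x right, y down, z forward; pixel columns grow to the right and rows downward; lengths in m; the calibration is good to about 2 mm. A picture is of the moment at which its call begins. There is no depth.
- arm.finish_job(): hands the job in; it is judged then, once.
The state is a dict: "time_s": time; "joint_positions": joint angles; "joint_velocities": joint speeds; "joint_torque": joint torques, N m; "eef_pos": TCP position; "eef_rot": TCP orientation; "force": force on the tool from outside, world axes, zero at the start; "ft_torque": the same for the moment, N m; "grip_width": opening from 0.0 (shut) to 1.0 (fully open); "gripper_force": force on a finger pad.
Only numpy, scipy, OpenCV 4.12 (cv2) and the standard library are available. Lean on these libraries where they do the work, as an engineer would, in place of code of your own. Each camera call takes 0.05 s, during which the arm holds its last target. There are 200 camera calls.

## Working session

There is one attempt and no reset: what is moved stays moved. The work goes in short steps, Python scripts to look and compute and a tool call to move; the robot and the scene stay as the last step left them, time stands still between calls to the robot, and variables do not carry over. Pictures are saved under pics/ and viewed, at most 10 in all, crops included, and the job is handed in when it is done.

Besides the shell and the picture viewer there is one more tool, called after ">>>" in YAML: its name, and indented under it one key for each argument. jog_arm: Moves the arm, as the interface text tells. Its arguments: {"type":"object","properties":{"commands":{"type":"string"},"claw":{"type":"number"}},"required":["commands"]}

```bash
mkdir -p pics
cat > h.py <<'E'
import numpy as np, cv2, pickle
from bench import arm
def snap():
    d={}
    for n in("side","top"):
        c=arm.capture(n); d[n]=c
    pickle.dump(d,open('cam.pkl','wb')); return d
def load(): return pickle.load(open('cam.pkl','rb'))
def K(c): return np.array([[c['fx'],0,c['cx']],[0,c['fy'],c['cy']],[0,0,1]]),np.array(c['dist_coeffs'],float)
def ray(c,p):
    k,d=K(c); u=cv2.undistortPoints(np.array([[p]],float),k,d)[0,0]
    R=np.array(c['R']);t=np.array(c['t']); return -R.T@t, R.T@np.array([u[0],u[1],1])
def atz(c,p,z):
    o,v=ray(c,p); return o+v*(z-o[2])/v[2]
def proj(c,X):
    k,d=K(c); return cv2.projectPoints(np.array(X,float).reshape(-1,1,3),cv2.Rodrigues(np.array(c['R']))[0],np.array(c['t'],float),k,d)[0][:,0]
def save(im,name): cv2.imwrite('pics/'+name,im[:,:,::-1])
E
python3 - <<'E'
from h import *
d=snap()
for n in d:
    save(d[n]['frame'],n+'0.png'); print(n,ray(d[n],(320,200)))
s=arm.get_state(); print(s['time_s'],s['eef_pos'],s['eef_rot'])
E
```

```text
side (array([0.62877887, 0.53604517, 1.35375171]), array([-0.01274377, -0.30531245, -0.95218763]))
top (array([0.54786221, 0.12510717, 0.9770446 ]), array([ 0.06793027,  0.02882304, -0.99736575]))
0.1 [0.21698127 0.58579039 0.23077703] [-3.14053408e+00 -1.02859193e-04  2.78679459e+00]
```

View pics/side0.png

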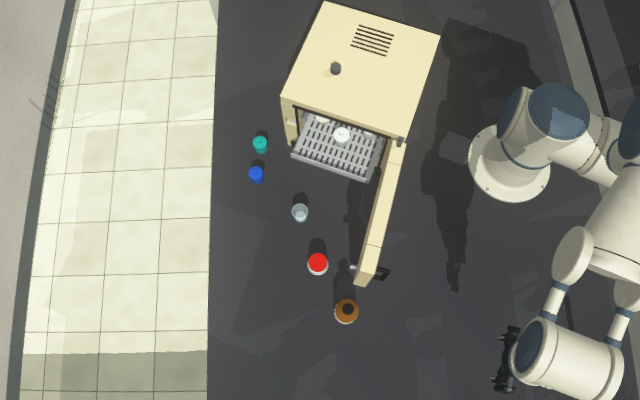

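View pics/top0.png

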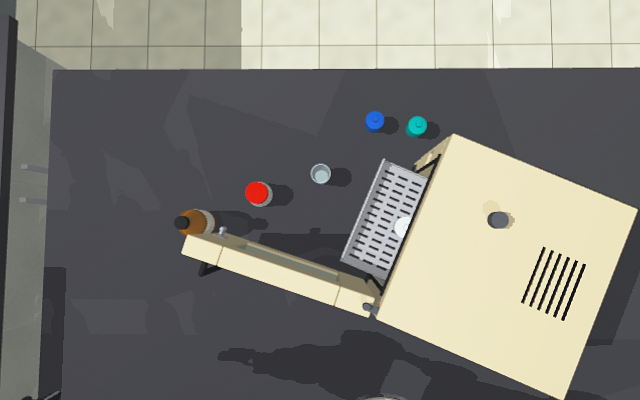

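The side view shows the oven (corners about (283,97), (404,138), (441,36), (322,1)), the shelf lip from (292,156) to (370,181), and the door open with its free edge near (367,280). The top view shows oven corners (454,134), (377,318), (563,399), (637,208), the lip from (383,159) to (342,260), and the door from (375,310) to (185,245). The blue and turquoise pieces (375,120), (417,125) are look-alikes on the bench, so I'll leave them alone. Next I'll enlarge the area in front of the oven.

Run:
```python
from h import *
d=load();t,s=d['top'],d['side']
save(cv2.resize(t['frame'][130:330,170:470],None,fx=2.6,fy=2.6,interpolation=3),'t1.png')
save(cv2.resize(s['frame'][80:300,270:450],None,fx=2.7,fy=2.7,interpolation=3),'s1.png')
for p in [(454,134),(377,318),(563,399),(637,208)]: print('top',p,atz(t,p,.32))
for p in [(283,97),(404,138),(441,36),(322,1)]: print('side',p,atz(s,p,.32))
for p in [(383,159),(342,260)]: print('lip t',atz(t,p,.172))
for p in [(292,156),(370,181)]: print('lip s',atz(s,p,.172))
for p in [(258,193),(320,174),(198,222)]: print('jar/beaker/reag t',atz(t,p,.06))
print('handle',atz(t,(205,272),.25))
```

```text
top (454, 134) [ 0.7055388  -0.08258351  0.32      ]
top (377, 318) [0.39690878 0.04854268 0.32      ]
top (563, 399) [ 0.27085028 -0.25142482  0.32      ]
top (637, 208) [ 0.58110668 -0.38183357  0.32      ]
side (283, 97) [ 0.69701137 -0.07574873  0.32      ]
side (404, 138) [0.40024258 0.05306505 0.32      ]
side (441, 36) [ 0.26461712 -0.24927207  0.32      ]
side (322, 1) [ 0.58304486 -0.38058018  0.32      ]
lip t [0.68854432 0.0178416  0.172     ]
lip t [0.47943079 0.10255051 0.172     ]
lip s [0.68501706 0.02524009 0.172     ]
lip s [0.47418688 0.10883785 0.172     ]
jar/beaker/reag t [0.62645293 0.29877725 0.06      ]
jar/beaker/reag t [0.67209097 0.15193574 0.06      ]
jar/beaker/reag t [0.55710877 0.44035353 0.06      ]
handle [0.46220579 0.35972545 0.25      ]
```

View pics/t1.png

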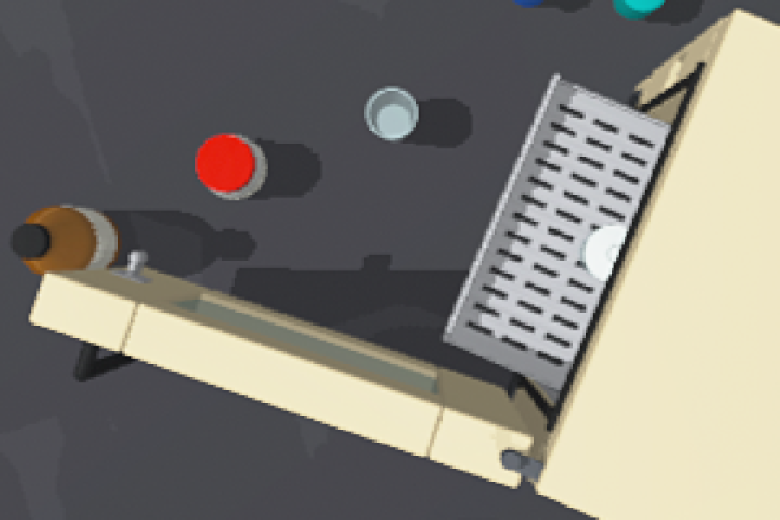

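View pics/s1.png

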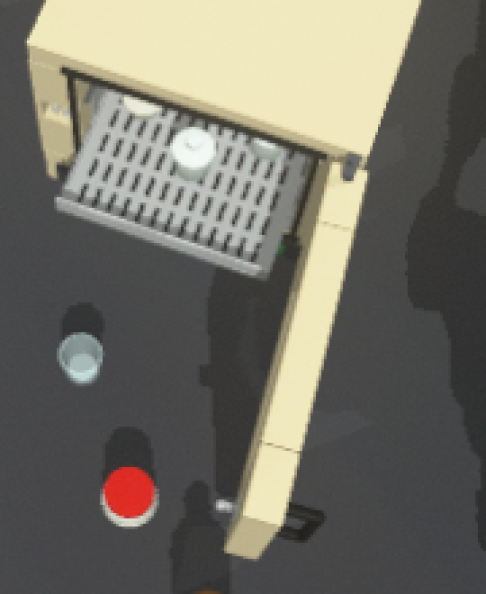

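The enlarged crops show the lip top edge from crop (556,76) to (445,340), with the load behind it near the opening. The door's top face runs from free corners (30,322) and (43,273) to the hinge end (520,487), and the handle is on the robot's side.

```bash
cat >> h.py <<'E'
ex=np.array([-.394,-.919,0]);ey=np.array([.919,-.394,0]);O=np.array([.550,-.0142,0])
def toO(P): P=np.array(P)-O; return np.array([P@ex,P@ey,P[2]])
def fromO(x,y,z): return O+x*ex+y*ey+np.array([0,0,z])
def st():
    s=arm.get_state(); p=np.array(s['eef_pos']); print('t',s['time_s'],'p',p.round(4),'oven',toO(p).round(4),'rpy',np.round(s['eef_rot'],3),'q',np.round(s['joint_positions'],2),'F',np.round(s['force'],1)); return s
E
python3 - <<'E'
from h import *
d=load();t,s=d['top'],d['side']
for n,p in dict(of=(30,322),inf=(43,273),oh=(520,487),ih=(533,437)).items():
    P=atz(t,(p[0]/2.6+170,p[1]/2.6+130),.31); print('t',n,P.round(4),toO(P).round(4))
for n,p in dict(of=(275,525),inf=(236,515),oh=(368,175),ih=(330,160),pin=(352,165)).items():
    P=atz(s,(p[0]/2.7+270,p[1]/2.7+80),.31); print('s',n,P.round(4),toO(P).round(4))
P=atz(t,(512/2.6+170,460/2.6+130),.31);print('pin t',P,toO(P))
P=atz(t,(610/2.6+170,250/2.6+130),.197);print('cruc',toO(P))
print('stage',fromO(-.17,0,.35), 'lip start', fromO(-.1,0,.15))
E
```

```text
t of [0.4999 0.3815 0.31  ] [-0.3439 -0.202   0.31  ]
t inf [0.5322 0.3737 0.31  ] [-0.3495 -0.1692  0.31  ]
t oh [0.3956 0.0591 0.31  ] [-0.0066 -0.1707  0.31  ]
t ih [0.4277 0.0506 0.31  ] [-0.0114 -0.1379  0.31  ]
s of [0.5052 0.3838 0.31  ] [-0.3481 -0.1979  0.31  ]
s inf [0.5374 0.3738 0.31  ] [-0.3516 -0.1644  0.31  ]
s oh [0.3943 0.0672 0.31  ] [-0.0134 -0.1752  0.31  ]
s ih [0.4279 0.0507 0.31  ] [-0.0115 -0.1378  0.31  ]
s pin [0.408  0.0565 0.31  ] [-0.0091 -0.1583  0.31  ]
pin t [0.41283859 0.06426372 0.31      ] [-0.01806656 -0.15696604  0.31      ]
cruc [0.00670134 0.00217738 0.197     ]
stage [0.61698 0.14203 0.35   ] lip start [0.5894 0.0777 0.15  ]
```

>>> jog_arm:
  commands: "0 0 -0.1 0 0 1;0 0 -0.1 0 0 1;0 0 -0.1 0 0 1;0 0 -0.1 0 0 1;0 0 -0.1 0 0 1;0 0 -0.1 0 0 1;0 0 -0.1 0 0 1;0 0 -0.1 0 0 1;0 0 -0.1 0 0 1;0 0 0 0 0 1"
  claw: 1

```text
time_s: 1.1
eef_pos: [0.2174, 0.5867, 0.4138]
eef_rot: [3.139, -0.003, 1.911]
force: [-0.4, -0.0, 0.0]
grip_width: -0.0
gripper_force: 0.0
```

>>> jog_arm:
  commands: "0 0 0 0 0 1;0 0 0 0 0 1;0 0 0 0 0 1;0 0 0 0 0 1;0 0 0 0 0 1;0 0 0 0 0 1;0 0 0 0 0 1;0 0 0 0 0 1;0 0 0 0 0 0.55;0 0 0 0 0 0"

```text
time_s: 2.1
eef_pos: [0.217, 0.586, 0.4109]
eef_rot: [-3.142, 0.001, 1.167]
force: [-0.4, 1.1, -0.9]
grip_width: 0.001
gripper_force: 0.0
```

>>> jog_arm:
  commands: "-0.08 0.18 0 0 0 0;-0.08 0.18 0 0 0 0;-0.08 0.18 0 0 0 0;-0.08 0.18 0 0 0 0;-0.08 0.18 0 0 0 0;-0.08 0.18 0 0 0 0;-0.08 0.18 0 0 0 0;-0.08 0.18 0 0 0 0;-0.08 0.18 0 0 0 0;-0.08 0.18 0 0 0 0;-0.08 0.18 0 0 0 0;0 0 0 0 0 0"

```text
time_s: 3.3
eef_pos: [0.515, 0.2657, 0.4106]
eef_rot: [3.141, 0.001, 1.166]
force: [-0.5, 0.2, 0.1]
grip_width: -0.002
gripper_force: 0.0
```

```bash
python3 -c "
from h import *
st()"
```

```text
t 3.3 p [0.515  0.2657 0.4106] oven [-0.2434 -0.1424  0.4106] rpy [3.141e+00 1.000e-03 1.166e+00] q [ 0.37  0.31  1.16 -0.    1.67  0.78] F [-0.5  0.2  0.1]
```

>>> jog_arm:
  commands: "-0.07 0.178 0 0 -1 0;-0.07 0.178 0 0 -1 0;-0.07 0.178 0 0 -1 0;-0.07 0.178 0 0 -1 0;0 0 0 0 -1 0;0 0 0 0 -1 0;0 0 0 0 0 0"

```text
time_s: 4.0
eef_pos: [0.6217, 0.1639, 0.416]
eef_rot: [-3.137, 0.528, 1.173]
force: [1.4, 1.0, -0.9]
grip_width: -0.001
gripper_force: 0.0
```

```bash
python3 -c "
from h import *
st(); d=snap(); save(d['side']['frame'],'s2.png')"
```

```text
t 4.0 p [0.6217 0.1639 0.416 ] oven [-0.1919 -0.0042  0.416 ] rpy [-3.137  0.528  1.173] q [ 0.36  0.64  0.71 -0.44  2.13  0.58] F [ 1.4  1.  -0.9]
```

View pics/s2.png

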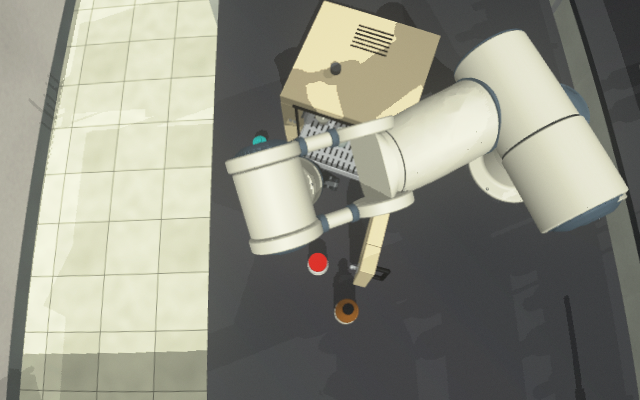

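The side view shows the tool over the front of the oven, with the wrist housing at about (270,203) and the forearm passing above the door. I'll check the wrist height before going down.

Run:
```python
from h import *
s=load()['side']; p=np.array([.6217,.1639,.416])
for L in (.15,.2,.25,.3,.35,.4): 
    X=p+L*np.array([.5*.394,.5*.919,.866]); print(L,X.round(3),proj(s,X))
```

```text
0.15 [0.651 0.233 0.546] [[301.15544577 178.27272522]]
0.2 [0.661 0.256 0.589] [[295.01741389 182.10878002]]
0.25 [0.671 0.279 0.632] [[288.10668803 186.42982806]]
0.3 [0.681 0.302 0.676] [[280.26934217 191.33294052]]
0.35 [0.691 0.325 0.719] [[271.30826155 196.94257226]]
0.4 [0.7   0.348 0.762] [[260.96713811 203.42077577]]
```

>>> jog_arm:
  commands: "0.073 0 0.126 0 0 0;0.073 0 0.126 0 0 0;0.073 0 0.126 0 0 0;0.073 0 0.126 0 0 0;0.073 0 0.126 0 0 0;0.073 0 0.126 0 0 0;0.073 0 0.126 0 0 0;0 0 0 0 0 0"

```text
time_s: 4.9
eef_pos: [0.6203, 0.162, 0.2123]
eef_rot: [-3.137, 0.524, 1.169]
force: [-0.2, 1.0, 0.3]
grip_width: 0.002
gripper_force: 0.0
```

```bash
python3 -c "
from h import *
st(); d=snap(); save(d['side']['frame'],'s3.png')"
```

```text
t 4.9 p [0.6203 0.162  0.2123] oven [-0.1896 -0.0048  0.2123] rpy [-3.137  0.524  1.169] q [ 0.35  0.74  1.04 -0.38  1.73  0.76] F [-0.2  1.   0.3]
```

>>> jog_arm:
  commands: "0.072 0 0.126 0 0 0;0.072 0 0.126 0 0 0;0 0 0 0 0 0;-0.07 0.005 0.04 0 0 0;-0.07 0.005 0.04 0 0 0;-0.07 0.005 0.04 0 0 0;-0.07 0.005 0.04 0 0 0;0 0 0 0 0 0"

```text
time_s: 5.8
eef_pos: [0.6008, 0.1002, 0.1601]
eef_rot: [3.139, 0.522, 1.165]
force: [0.7, -0.1, -0.3]
grip_width: 0.002
gripper_force: 0.0
```

```bash
python3 -c "
from h import *
st()"
```

```text
t 5.8 p [0.6008 0.1002 0.1601] oven [-0.1251  0.0016  0.1601] rpy [3.139 0.522 1.165] q [ 0.28  0.73  1.22 -0.4   1.54  0.77] F [ 0.7 -0.1 -0.3]
```

>>> jog_arm:
  commands: "0.0175 0 0.03 0 0 0;-0.017 0 0.01 0 0 0;-0.017 0 0.01 0 0 0;-0.017 0 0.01 0 0 0;-0.017 0 0.01 0 0 0;-0.013 0 0.0075 0 0 0;-0.013 0 0.0075 0 0 0;-0.013 0 0.0075 0 0 0;-0.013 0 0.0075 0 0 0;-0.013 0 0.0075 0 0 0;-0.013 0 0.0075 0 0 0;-0.013 0 0.0075 0 0 0"

```text
time_s: 7.0
eef_pos: [0.5858, 0.0675, 0.1498]
eef_rot: [3.142, 0.523, 1.168]
force: [-0.3, 2.3, 0.3]
grip_width: 0.001
gripper_force: 1.1
```

```bash
python3 -c "
from h import *
st()"
```

```text
t 7.0 p [0.5858 0.0675 0.1498] oven [-0.0892  0.0007  0.1498] rpy [3.142 0.523 1.168] q [ 0.24  0.71  1.3  -0.41  1.47  0.76] F [-0.3  2.3  0.3]
```

>>> jog_arm:
  commands: "-0.0132 0 0.007 0 0 0;-0.0132 0 0.007 0 0 0;-0.0132 0 0.007 0 0 0;-0.0132 0 0.007 0 0 0;-0.0132 0 0.007 0 0 0;-0.0132 0 0.007 0 0 0;-0.0132 0 0.007 0 0 0;-0.0132 0 0.007 0 0 0;-0.0132 0 0.007 0 0 0;-0.0132 0 0.007 0 0 0;-0.0132 0 0.007 0 0 0;-0.0132 0 0.007 0 0 0"

```text
time_s: 8.2
eef_pos: [0.5716, 0.0344, 0.1512]
eef_rot: [3.142, 0.524, 1.168]
force: [0.5, 2.2, -1.7]
grip_width: -0.001
gripper_force: 1.1
```

>>> jog_arm:
  commands: "-0.0132 0 0.007 0 0 0;-0.0132 0 0.007 0 0 0;-0.0132 0 0.007 0 0 0;-0.0132 0 0.007 0 0 0;-0.0132 0 0.007 0 0 0;-0.0132 0 0.007 0 0 0;-0.0132 0 0.007 0 0 0;-0.0132 0 0.007 0 0 0;-0.0132 0 0.007 0 0 0;-0.0132 0 0.007 0 0 0"

```text
time_s: 9.2
eef_pos: [0.5599, 0.0069, 0.1522]
eef_rot: [-3.142, 0.524, 1.168]
force: [1.4, 1.6, -1.3]
grip_width: -0.0
gripper_force: 1.1
```

```bash
python3 -c "
from h import *
st()"
```

```text
t 9.2 p [0.5599 0.0069 0.1522] oven [-0.0233  0.0008  0.1522] rpy [-3.142  0.524  1.168] q [ 0.16  0.65  1.42 -0.44  1.39  0.72] F [ 1.4  1.6 -1.3]
```

>>> jog_arm:
  commands: "-0.0088 0 0.0048 0 0 0;-0.0088 0 0.0048 0 0 0;-0.0088 0 0.0048 0 0 0;-0.0088 0 0.0048 0 0 0;-0.0088 0 0.0048 0 0 0;-0.0088 0 0.0048 0 0 0;-0.0088 0 0.0048 0 0 0;0 0 0 0 0 0"

```text
time_s: 10.0
eef_pos: [0.5544, -0.0061, 0.1527]
eef_rot: [-3.142, 0.524, 1.168]
force: [0.0, 0.5, -0.5]
grip_width: 0.002
gripper_force: 0.1
```

>>> jog_arm:
  commands: "-0.0044 0 0.0025 0 0 0;-0.0044 0 0.0025 0 0 0;-0.0044 0 0.0025 0 0 0;-0.0044 0 0.0025 0 0 0;0 0 0 0 0 0"

```text
time_s: 10.5
eef_pos: [0.5529, -0.0096, 0.1526]
eef_rot: [-3.142, 0.524, 1.168]
force: [-0.1, 1.2, 0.1]
grip_width: -0.0
gripper_force: 0.4
```

```bash
python3 -c "
from h import *
st()"
```

```text
t 10.5 p [ 0.5529 -0.0096  0.1526] oven [-0.0053  0.0008  0.1526] rpy [-3.142  0.524  1.168] q [ 0.14  0.64  1.45 -0.45  1.36  0.7 ] F [-0.1  1.2  0.1]
```

Not yet at the stop. I'll continue in 1 mm rows until the force rises.

>>> jog_arm:
  commands: "-0.0044 0 0.0025 0 0 0;-0.0044 0 0.0025 0 0 0;-0.0044 0 0.0025 0 0 0;-0.0044 0 0.0025 0 0 0"

```text
time_s: 10.9
eef_pos: [0.5514, -0.0133, 0.1526]
eef_rot: [3.142, 0.524, 1.168]
force: [0.7, 1.9, 0.8]
grip_width: 0.001
gripper_force: 1.0
```

>>> jog_arm:
  commands: "-0.0044 0 0.0025 0 0 0;-0.0044 0 0.0025 0 0 0;-0.0044 0 0.0025 0 0 0"

```text
time_s: 11.2
eef_pos: [0.5512, -0.0142, 0.1526]
eef_rot: [3.14, 0.519, 1.168]
force: [4.9, 26.4, 5.4]
grip_width: 0.001
gripper_force: 13.2
```

>>> jog_arm:
  commands: "0.0044 0 -0.0025 0 0 0;0.02 0 -0.012 0 0 0;0.07 0 -0.04 0 0 0;0.08 0 -0.046 0 0 0;0.08 0 -0.046 0 0 0;0.08 0 -0.046 0 0 0;0.08 0 -0.046 0 0 0;0.08 0 -0.046 0 0 0;0.08 0 -0.046 0 0 0;0.08 0 -0.046 0 0 0;0 0 0 0 0 0"

```text
time_s: 12.3
eef_pos: [0.6101, 0.1255, 0.152]
eef_rot: [3.141, 0.523, 1.17]
force: [-0.8, -0.2, 0.7]
grip_width: 0.001
gripper_force: 0.0
```

>>> jog_arm:
  commands: "-0.072 0 -0.126 0 0 0;-0.072 0 -0.126 0 0 0;-0.072 0 -0.126 0 0 0;-0.072 0 -0.126 0 0 0;-0.072 0 -0.126 0 0 0;-0.072 0 -0.126 0 0 0;-0.072 0 -0.126 0 0 0;-0.072 0 -0.126 0 0 0;-0.072 0 -0.126 0 0 0;0 0 0 0 0 0"

```text
time_s: 13.3
eef_pos: [0.6104, 0.1242, 0.4175]
eef_rot: [3.136, 0.52, 1.165]
force: [-0.6, -0.3, -0.2]
grip_width: 0.001
gripper_force: 0.0
```

Run:
```python
from h import *
st(); d=snap(); t,s=d['top']['frame'],d['side']['frame']
save(np.vstack([cv2.resize(t[100:330,150:480],None,fx=1.3,fy=1.3),cv2.resize(s[60:260,220:550],None,fx=1.3,fy=1.3)]),'st4.png')
```

```text
t 13.3 p [0.6104 0.1242 0.4175] oven [-0.151   0.001   0.4175] rpy [3.136 0.52  1.165] q [ 0.31  0.58  0.81 -0.44  2.06  0.56] F [-0.6 -0.3 -0.2]
```

View pics/st4.png

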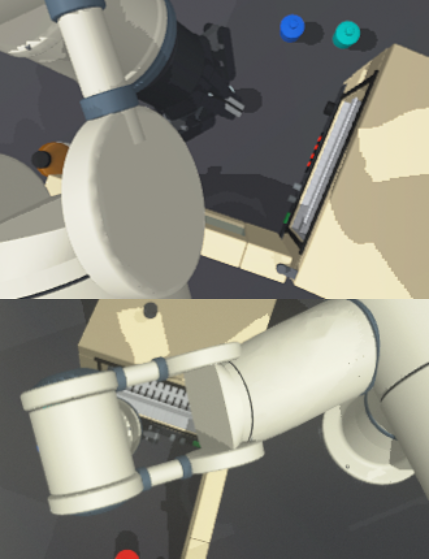

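The shelf is fully home: only the lip and front strip show behind the opening, and the force rose to 26 N at the stop. The door and bystanders haven't moved. Next I'll straighten the tool and go over to the outer side of the door.

>>> jog_arm:
  commands: "0 0 0 0 1 0;0 0 0 0 1 0;0 0 0 0 1 0;0 0 0 0 1 0;0 0 0 0 1 0;0 0 0 0 0.96 0;0 0 0 0 0 0;0.1 -0.195 0 0 0 0;0.1 -0.195 0 0 0 0;0.1 -0.195 0 0 0 0;0.1 -0.195 0 0 0 0"

```text
time_s: 14.5
eef_pos: [0.4961, 0.2598, 0.4122]
eef_rot: [-3.141, 0.007, 1.168]
force: [-0.1, 1.0, 0.3]
grip_width: 0.0
gripper_force: 0.0
```

>>> jog_arm:
  commands: "0.1 -0.195 0 0 0 0;0.1 -0.195 0 0 0 0;0 0 0 0 0 0"

```text
time_s: 14.8
eef_pos: [0.4381, 0.3294, 0.4124]
eef_rot: [-3.14, 0.006, 1.173]
force: [-0.1, -1.0, -0.1]
grip_width: 0.004
gripper_force: 0.0
```

Run:
```python
from h import *
st()
H=np.array([-.016,-.157])
last=None
for f in [1.75,1.65,1.5,1.35,1.2,1.05,.9,.75,.6,.45,.3,.2,.1,.05,0]:
    dr=np.array([-np.sin(f),np.cos(f)]);n=np.array([-np.cos(f),-np.sin(f)])
    rho=.011*abs(n[0])+.0145*abs(n[1])
    P=H+.255*dr+.018*n+n*rho
    print(f,P.round(4),'' if last is None else 'tool dx,dy',((P-last)*[-5,5]).round(3)); last=P
```

```text
t 14.8 p [0.4381 0.3294 0.4124] oven [-0.2717 -0.2382  0.4124] rpy [-3.14   0.006  1.173] q [ 0.54  0.26  1.23 -0.    1.66  0.94] F [-0.1 -1.  -0.1]Traceback (most recent call last):
  File "<stdin>", line 9, in <module>
TypeError: unsupported operand type(s) for -: 'float' and 'NoneType'
```

>>> jog_arm:
  commands: "0 0 0.165 0 0 0;0 0 0.165 0 0 0;0 0 0.165 0 0 0;0 0 0.165 0 0 0;0 0 0 0 0 0"

```text
time_s: 15.3
eef_pos: [0.4393, 0.3244, 0.2767]
eef_rot: [-3.137, 0.012, 1.169]
force: [0.0, -0.3, 0.7]
grip_width: -0.001
gripper_force: 0.0
```

```bash
cat > arc.py <<'E'
from h import *
import sys
s=st(); p=toO(s['eef_pos'])
H=np.array([-.016,-.157]); last=p[:2]
for f in map(float,sys.argv[1:]):
    dr=np.array([-np.sin(f),np.cos(f)]);n=np.array([-np.cos(f),-np.sin(f)])
    rho=.011*abs(n[0])+.0145*abs(n[1])
    P=H+.255*dr+(.018+rho)*n
    print(f,P.round(4),'tool dx,dy',((P-last)*[-5,5]).round(3)); last=P
E
python3 arc.py 1.75 1.65 1.5 1.35 1.2 1.05 .9 .75 .6 .45 .3 .2 .1 .05 0
```

```text
t 15.3 p [0.4393 0.3244 0.2767] oven [-0.2675 -0.2351  0.2767] rpy [-3.137  0.012  1.169] q [ 0.53  0.35  1.47 -0.    1.34  0.93] F [ 0.  -0.3  0.7]
1.75 [-0.2608 -0.2361] tool dx,dy [-0.034 -0.005]
1.65 [-0.2676 -0.2104] tool dx,dy [0.034 0.129]
1.5 [-0.2727 -0.1721] tool dx,dy [0.026 0.191]
1.35 [-0.2724 -0.1349] tool dx,dy [-0.002  0.186]
1.2 [-0.2665 -0.0977] tool dx,dy [-0.029  0.186]
1.05 [-0.2551 -0.0614] tool dx,dy [-0.057  0.181]
0.9 [-0.2382 -0.0268] tool dx,dy [-0.084  0.173]
0.75 [-0.2161  0.0051] tool dx,dy [-0.111  0.16 ]
0.6 [-0.1891  0.0335] tool dx,dy [-0.135  0.142]
0.45 [-0.1577  0.0577] tool dx,dy [-0.157  0.121]
0.3 [-0.1227  0.0769] tool dx,dy [-0.175  0.096]
0.2 [-0.0977  0.0866] tool dx,dy [-0.125  0.049]
0.1 [-0.0717  0.0937] tool dx,dy [-0.13   0.035]
0.05 [-0.0584  0.0962] tool dx,dy [-0.066  0.013]
0.0 [-0.045  0.098] tool dx,dy [-0.067  0.009]
```

>>> jog_arm:
  commands: "0 0.04 0 0 0 0;0 0.04 0 0 0 0;0 0.044 0 0 0 0;0.006 0.048 0 0 0 0;0.006 0.048 0 0 0 0;0.007 0.048 0 0 0 0;0.007 0.048 0 0 0 0;0 0.062 0 0 0 0;0 0.062 0 0 0 0;0 0.062 0 0 0 0"

```text
time_s: 16.3
eef_pos: [0.5368, 0.2906, 0.2811]
eef_rot: [-3.142, 0.004, 1.168]
force: [-0.9, -0.1, 0.3]
grip_width: -0.001
gripper_force: 0.3
```

>>> jog_arm:
  commands: "-0.01 0.062 0 0 0 0;-0.01 0.062 0 0 0 0;-0.01 0.062 0 0 0 0;-0.019 0.06 0 0 0 0;-0.019 0.06 0 0 0 0;-0.019 0.06 0 0 0 0;-0.028 0.058 0 0 0 0;-0.028 0.058 0 0 0 0;-0.028 0.058 0 0 0 0;0 0 0 0 0 0"

```text
time_s: 17.3
eef_pos: [0.6229, 0.2158, 0.2812]
eef_rot: [3.141, 0.004, 1.167]
force: [-0.4, 0.5, -0.1]
grip_width: 0.003
gripper_force: 0.0
```

```bash
python3 arc.py .9 .75 .6 .45
python3 - <<'E'
from h import *
d=snap(); t,s=d['top']['frame'],d['side']['frame']
save(np.vstack([cv2.resize(t[100:330,150:480],None,fx=1.3,fy=1.3),cv2.resize(s[60:290,220:550],None,fx=1.3,fy=1.3)]),'st5.png')
E
```

```text
t 17.3 p [0.6229 0.2158 0.2812] oven [-0.2401 -0.0236  0.2812] rpy [3.141 0.004 1.167] q [ 0.24  0.51  1.18 -0.    1.46  0.65] F [-0.4  0.5 -0.1]
0.9 [-0.2382 -0.0268] tool dx,dy [-0.009 -0.016]
0.75 [-0.2161  0.0051] tool dx,dy [-0.111  0.16 ]
0.6 [-0.1891  0.0335] tool dx,dy [-0.135  0.142]
0.45 [-0.1577  0.0577] tool dx,dy [-0.157  0.121]
```

View pics/st5.png

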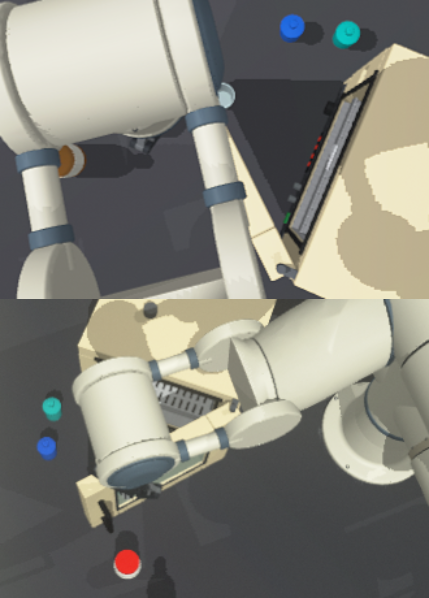

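The door has turned to about 0.9 rad with the finger on its outer face, the shelf is home, and the jar and beaker haven't moved. I'll carry on along the arc.

>>> jog_arm:
  commands: "-0.037 0.048 0 0 0 0;-0.037 0.05 0 0 0 0;-0.037 0.053 0 0 0 0;-0.045 0.047 0 0 0 0;-0.045 0.047 0 0 0 0;-0.045 0.047 0 0 0 0;-0.052 0.04 0 0 0 0;-0.052 0.04 0 0 0 0;-0.052 0.04 0 0 0 0;0 0 0 0 0 0"

```text
time_s: 18.4
eef_pos: [0.6665, 0.1092, 0.2816]
eef_rot: [3.141, 0.004, 1.166]
force: [-0.3, 1.6, 0.4]
grip_width: 0.002
gripper_force: 0.0
```

>>> jog_arm:
  commands: "-0.044 0.024 0 0 0 0;-0.044 0.024 0 0 0 0;-0.044 0.024 0 0 0 0;-0.044 0.024 0 0 0 0;-0.031 0.012 0 0 0 0;-0.031 0.012 0 0 0 0;-0.031 0.012 0 0 0 0;-0.031 0.012 0 0 0 0;0 0 0 0 0 0"

```text
time_s: 19.3
eef_pos: [0.669, 0.0437, 0.2818]
eef_rot: [3.141, 0.004, 1.167]
force: [0.1, -0.1, 0.8]
grip_width: -0.002
gripper_force: 0.0
```

```bash
python3 arc.py .2 .1 .05 0
```

```text
t 19.3 p [0.669  0.0437 0.2818] oven [-0.1001  0.0866  0.2818] rpy [3.141 0.004 1.167] q [-0.02  0.52  1.15 -0.    1.47  0.38] F [ 0.1 -0.1  0.8]
0.2 [-0.0977  0.0866] tool dx,dy [-0.012  0.   ]
0.1 [-0.0717  0.0937] tool dx,dy [-0.13   0.035]
0.05 [-0.0584  0.0962] tool dx,dy [-0.066  0.013]
0.0 [-0.045  0.098] tool dx,dy [-0.067  0.009]
```

>>> jog_arm:
  commands: "-0.019 0.005 0 0 0 0;-0.019 0.005 0 0 0 0;-0.019 0.005 0 0 0 0;-0.019 0.005 0 0 0 0;-0.019 0.005 0 0 0 0;-0.019 0.004 0 0 0 0;-0.019 0.004 0 0 0 0;-0.019 0.004 0 0 0 0;-0.019 0.004 0 0 0 0;-0.01 0.002 0 0 0 0"

```text
time_s: 20.3
eef_pos: [0.6627, 0.0075, 0.282]
eef_rot: [3.142, 0.004, 1.168]
force: [-0.3, -0.3, -0.2]
grip_width: -0.001
gripper_force: 0.0
```

>>> jog_arm:
  commands: "-0.01 0.001 0 0 0 0;-0.01 0.001 0 0 0 0;-0.01 0.001 0 0 0 0"

```text
time_s: 20.6
eef_pos: [0.6612, 0.0027, 0.282]
eef_rot: [3.141, 0.002, 1.168]
force: [3.2, 6.0, -0.9]
grip_width: -0.001
gripper_force: 3.2
```

>>> jog_arm:
  commands: "-0.01 0.001 0 0 0 0;-0.01 0.001 0 0 0 0"

```text
time_s: 20.8
eef_pos: [0.6601, -0.001, 0.282]
eef_rot: [3.141, 0.002, 1.169]
force: [3.2, 3.4, -1.0]
grip_width: -0.001
gripper_force: 1.9
```

```bash
python3 arc.py .05 0
```

```text
t 20.8 p [ 0.6601 -0.001   0.282 ] oven [-0.0555  0.096   0.282 ] rpy [3.141e+00 2.000e-03 1.169e+00] q [-0.09  0.51  1.18 -0.    1.46  0.31] F [ 3.2  3.4 -1. ]
0.05 [-0.0584  0.0962] tool dx,dy [0.015 0.001]
0.0 [-0.045  0.098] tool dx,dy [-0.067  0.009]
```

Working through the catch now. I'll keep pushing gently.

>>> jog_arm:
  commands: "-0.008 0.001 0 0 0 0;-0.008 0.001 0 0 0 0"

```text
time_s: 21.0
eef_pos: [0.6587, -0.005, 0.282]
eef_rot: [-3.141, 0.004, 1.168]
force: [0.1, 0.5, 0.4]
grip_width: -0.002
gripper_force: 0.0
```

>>> jog_arm:
  commands: "-0.008 0.001 0 0 0 0;-0.008 0.001 0 0 0 0"

```text
time_s: 21.2
eef_pos: [0.6584, -0.0059, 0.282]
eef_rot: [-3.141, -0.0, 1.169]
force: [7.5, 24.7, -2.6]
grip_width: -0.003
gripper_force: 13.0
```

>>> jog_arm:
  commands: "-0.008 0.001 0 0 0 0;-0.008 0.001 0 0 0 0"

```text
time_s: 21.4
eef_pos: [0.6584, -0.0061, 0.2821]
eef_rot: [-3.141, -0.005, 1.171]
force: [15.8, 47.0, -3.7]
grip_width: 0.002
gripper_force: 24.4
```

The force dropped to zero (the catch pulled the door in) and then rose hard against the seat. I'll back off and rise clear.

>>> jog_arm:
  commands: "0.015 0 0 0 0 0;0.03 0 0 0 0 0;0.08 0 0 0 0 0;0.1 0 0 0 0 0;0.1 0 0 0 0 0;0 0 -0.1 0 0 0;0 0 -0.15 0 0 0;0 0 -0.15 0 0 0;0.1 0 -0.1 0 0 0;0.15 0 0 0 0 0;0.15 0 0 0 0 0;0 0 0 0 0 0"

```text
time_s: 22.6
eef_pos: [0.7149, 0.1275, 0.3806]
eef_rot: [-3.141, 0.003, 1.171]
force: [-0.3, 0.3, -0.2]
grip_width: -0.003
gripper_force: 0.0
```

Run:
```python
from h import *
st(); d=snap(); t,s=d['top']['frame'],d['side']['frame']
save(np.vstack([cv2.resize(t[100:330,150:480],None,fx=1.3,fy=1.3),cv2.resize(s[60:290,220:550],None,fx=1.3,fy=1.3)]),'st6.png')
```

```text
t 22.6 p [0.7149 0.1275 0.3806] oven [-0.1952  0.0958  0.3806] rpy [-3.141e+00  3.000e-03  1.171e+00] q [ 0.1   0.57  0.8  -0.    1.77  0.49] F [-0.3  0.3 -0.2]
```

View pics/st6.png

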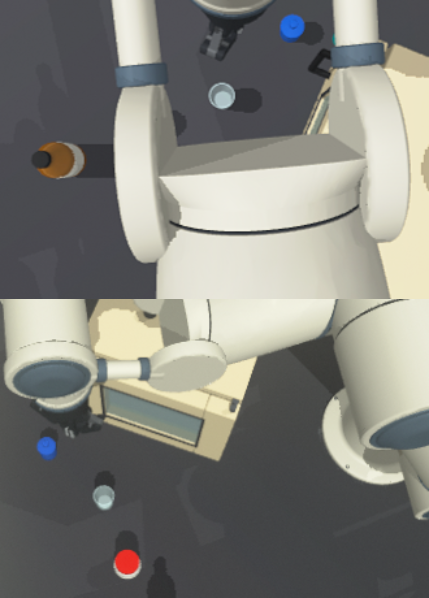

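The door is shut flush against the oven front, the bystanders are where they stood, and the arm is clear. Handing in.

```bash
python3 -c "
from bench import arm
print(arm.finish_job())"
```

```text
the job is handed in; nothing more can be done
None
```

I slid the shelf home against its stop, pushed the door shut until its catch snapped in, backed the arm clear and handed the job in; the bystanders looked unmoved, but I couldn't see the load once the door was shut, and no verdict came back.

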